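# Check a tile mould frame for square with a slide rule and true it

## Robot

A 6-joint arm with a two-finger parallel gripper is mounted at the origin on the work surface. World frame = base frame: x ahead of the robot, y to its left, z up, the work surface at z = 0. Lengths are in mm, angles in rad, forces in N, time in s.
With the tool pointing down it reaches from about 275 to 750 mm from the base axis. Payload 10.2 kg.
Tool frame: the origin (TCP) lies between the finger pads; the fingertips stand 19 mm ahead of it and the grasp point (between the pads) is the TCP; z points along the fingers, y is the line along which they close (so a half turn about z gives the same grasp; the last joint's range is limited). The gripper opens to 85 mm and grips with 20 to 120 N. Pads are 22 mm wide; open, the fingers measure 114 mm over their backs; the gripper's body (76 mm by 85 mm) begins 54 mm behind the grasp point. The pads swing forward as they close: fully open they stand 13 mm farther back than shut.
Start: joints at [1.007, 0.313, 1.498, -0, 1.331, -0.223], TCP at [175.49, 494.808, 250.294] pointing down, gripper open.
Joint ranges: [-2.94, 2.94], [-0.97, 2.17], [0.19, 2.56], [-1.23, 4.37], [0.02, 3.11], [-2.88, 2.88]. Speed limits (rad/s): [2.39, 2.39, 3.01, 3.14, 3.14, 3.14].

## Interface

Orientations are given as a unit quaternion [w, x, y, z].
In Python, from rig import sense, capture, finish_job gives the robot as it stands. The module is installed in compiled form; this text tells all that it offers.
- The arm moves only by the tool move_arm, never from a script. Its argument "moves" is a list of rows, each an object with "turn": the turn, a rotation vector about the tool's x, y, z in rad, a list of three; "translation": the shift along the tool's x, y, z in mm, a list of three; "hand": the opening, from 0 (shut) to 1 (fully open). In form: [{"turn": [wx, wy, wz], "translation": [x, y, z], "hand": hand}, ...]. A call has 1 to 10 rows; each row shifts and turns the commanded pose from where the row before left it, along the tool's axes as they then stand; what a row does not reach is not made up. A row lasts 1/12 s, in which the tool goes at most 41.7 mm and 7.16 degrees, less where a joint would pass 70% of its speed; a pose out of reach is approached as far as the arm can. A call with a gripper value outside its range is refused whole. The fingers move at their own pace and stop on an object; "grip_force" is the grip in N (left out, the last holds). Time passes only in rows, so rows that do not move let the fingers close. It gives the time, the measured TCP pose, the force, the opening and the grip force at its end, in the units of the state.
- sense(): the state, without advancing time (a new reading comes with each control period).
- capture(name): name is "scene" or "side" or "wrist"; returns a dict with "image" (384x512x3 uint8, blue, green, red), "z_map" (384x512 float32, mm along the optical axis (not along the pixel's ray), 0 where there is no reading), "vertical_fov" (degrees; the focal length in pixels is half the picture's height over the tangent of half this angle, whatever the lens; pixels are square), "cx", "cy" (the principal point, pixels), "R" (3x3) and "t" (3): a world point X has camera coordinates R X + t; the wrist camera has in their place "T_tool_cam" (4x4, takes a point from camera to tool coordinates, whose origin is the TCP and whose axes are the flange's). Camera axes: x right, y down, z forward; pixel columns grow to the right and rows downward; lengths in mm; the calibration is good to about 2 mm. The wrist camera is an equidistant fisheye: a pixel r from the principal point sees the ray r / f radians off the axis. A picture is of the moment at which its call begins: read the wrist's pose just before it.
- finish_job(): hands the job in; it is judged then, once.
The state is a dict: "time_s": time; "joints": joint angles; "dq": joint speeds; "tau": joint torques, N m; "eef_pos": TCP position; "ee_rot": TCP orientation; "force": force on the tool from outside, world axes, zero at the start; "wrist_torque": the same for the moment, N m; "grip_width": opening from 0.0 (shut) to 1.0 (fully open); "grip_force": force on a finger pad.
Only numpy, scipy, OpenCV 4.12 (cv2) and the standard library are available. Lean on these libraries where they do the work, as an engineer would, in place of code of your own. Each camera call takes 0.05 s, during which the arm holds its last target. There are 200 camera calls.

## Task

Check the wooden mould frame for square: lay the slide rule flat inside it from corner to corner and slide its tongue out until both ends sit in the corners, first between the near left and far right corners (as the robot sees them), then between the near right and far left ones. If the two readings differ, push the far end of the frame sideways until the diagonals are equal. Leave the rule lying flat inside the frame, take your hand away, and do not disturb the other things on the table.

Things in the scene. Friction and masses are not known exactly. Their poses are not given: they have to be found in the camera images.
- jig: Plywood board carrying the mould frame: 215 (x) x 225 (y) x 12 mm, fixed; origin: centre of its underside; x points away from the robot, y to its left, turned up to 0.22 rad. It stands left or right, the bat on the other side. The frame: four pinned beech bars 14 mm thick, 30 mm high (top 42 mm above the table), inside 150 x 150, outside 178 mm; near bar screwed down along x = -82 mm.
- far_bar: The frame's far bar, parallel to the near one; origin: its left corner pin, at the board's top; it runs 164 mm along -y to the right pin. It and the two side bars swing together as a parallelogram, shifting it along y by up to 22 mm either way. Stiff: about 8 N sideways racks it; it stays where it is left. Square: the far inside corners are at y = +75 and -75 mm on the jig.
- near_left (a point): Inside corner of the frame, near side (towards the robot), left as the robot sees it, at the level of the board's top (12 mm above the table). Fixed to the jig at (-75, +75) mm.
- near_right (a point): The same for the near right inside corner, fixed to the jig at (-75, -75) mm.
- far_left (a point): Inside corner, far side, left, at the level of the board's top; moves with the far bar (true to about 1 mm). The bar's left end face lies 14 mm beyond it along y.
- far_right (a point): The same for the far right inside corner; the bar's right end face lies 14 mm beyond it.
- rule: The slide rule, an aluminium stick, loose, 0.26 kg: stock 105 mm long, 24 mm wide, 20 mm high (its long sides are flat for gripping) from x = -60 to +45 mm, with a steel heel 10 mm wide, its round end (5 mm radius) at x = -85 mm; origin: on the underside, x along the stick towards the tongue's nose, z up. It balances at about x = -10 mm. It starts on the bat.
- heel (a point): The end point of the heel at the underside, x = -85 mm on the rule. Fully in a corner, the round end stops about 2 mm short of the corner point.
- nose (a point): The end point of the tongue's round nose (5 mm radius, reaching down to the underside), x = 90 mm + the tongue's slide, on the rule.
- saddle (a point): The finger saddle on top of the tongue, which is used to slide it: the middle between two upright black fins, 20 mm above the rule's underside (the saddle's floor); the gap between the fins is 30 mm along the rule; fins 8 mm thick, 20 mm wide and 20 mm high (top 40 mm above the underside). At x = 19 mm + the slide.
- tongue (a joint): How far the tongue is slid out, m, 0 (all in, as it starts) to 0.065; the length heel to nose is 0.175 + this. It slides stiffly (0.5 N) and stays; the stock lies still on the board by friction meanwhile.
- bat: The flat ware board on which the rule starts: plywood 200 x 200 x 12 mm, fixed; origin: centre of its underside.
- jar: Bystander: a cream glaze jar, 44 mm across, 62 mm tall, standing on the bat; origin: centre of its underside.
- brush: Bystander: a thin wooden artist brush, 10 mm thick and 150 mm long, lying on the bat; origin: on the underside, near the middle of its length.
- mug: Bystander: a white mug 76 mm across, 85 mm tall; origin: centre of its underside.
- bowl: Bystander: a cream bowl 110 mm across, 55 mm tall; origin: centre of its underside.
- bottle: Bystander: a clear bottle 60 mm across, 140 mm tall; origin: centre of its underside.
- dish: Bystander: a low pink dish, 100 x 140 x 18 mm; origin: centre of its underside.
- spatula: Bystander: a spatula 180 mm long, flat on the table; origin: on the underside, near the middle of its length.

How it is judged (in metres and radians):
On the way, in this order (a step that is already met when the one before it is completed fails the run):
1. the slide rule lies in the frame with its two ends in the near left and far right corners (each end within 6 mm of its corner) (((distance between heel and near_left below 0.006 m and distance between nose and far_right below 0.006 m) or (distance between heel and far_right below 0.006 m and distance between nose and near_left below 0.006 m))), for 0.2 s.
2. the slide rule lies in the frame with its two ends in the near right and far left corners (each within 6 mm) (((distance between heel and near_right below 0.006 m and distance between nose and far_left below 0.006 m) or (distance between heel and far_left below 0.006 m and distance between nose and near_right below 0.006 m))), for 0.2 s.
At the end, for the whole second after the job is handed in: The far bar is within 4 mm sideways of square (the diagonals then agree to about 5 mm) and the slide rule lies flat and at rest on the board inside the frame (y of far_left in the frame of jig between 0.071 and 0.079 m and x of rule in the frame of jig between -0.06 and 0.06 m and y of rule in the frame of jig between -0.06 and 0.06 m and z of rule in the frame of jig below 0.016 m and angle between rule's own z axis and vertical below 0.06 rad and linear speed of rule below 0.02 m/s); the robot touches nothing.
It fails at once if a bystander (jar, brush, mug, bowl, bottle, dish, spatula) is shifted by more than 25 mm (distance of any of jar, brush, mug, bowl, bottle, dish, spatula from where it was at the start of the episode above 0.025 m).
It also fails if it takes over 72 s, if anything falls off the work surface, if the arm or the gripper's body presses on something with over 40 N, if the wrist force passes 120 N, or if a joint passes its speed limit or range.

## Working session

There is one attempt and no reset: what is moved stays moved. The work goes in short steps, Python scripts to look and compute and a tool call to move; the robot and the scene stay as the last step left them, time stands still between calls to the robot, and variables do not carry over. Pictures are saved under pics/ and viewed, at most 10 in all, crops included, and the job is handed in when it is done.

Besides the shell and the picture viewer there is one more tool, called as name([rows], argument=value, ...), one row to a line, values as JSON. move_arm: Moves the arm, as the interface text tells. Its arguments: {"type":"object","properties":{"moves":{"type":"array","items":{"type":"object","properties":{"turn":{"type":"array","items":{"type":"number"}},"translation":{"type":"array","items":{"type":"number"}},"hand":{"type":"number"}}}},"grip_force":{"type":"number"}},"required":["moves"]}

```bash
mkdir -p pics
cat > h.py <<'E'
import numpy as np, cv2
from rig import sense, capture, finish_job
def f_of(c): return c["image"].shape[0]/2/np.tan(np.radians(c["vertical_fov"])/2)
def cloud(c):
    z=c["z_map"]; v,u=np.mgrid[:z.shape[0],:z.shape[1]]; f=f_of(c)
    P=np.dstack([(u-c["cx"])/f*z,(v-c["cy"])/f*z,z])
    return (P-np.array(c["t"]))@np.array(c["R"])   # R^T (P-t)
def ray(c,u,v,h):
    f=f_of(c);R=np.array(c["R"]);o=-R.T@np.array(c["t"])
    d=R.T@np.array([(u-c["cx"])/f,(v-c["cy"])/f,1.]); return o+d*(h-o[2])/d[2]
E
python3 - <<'E'
from h import *
print(sense())
for n in ("scene","side"):
    c=capture(n); cv2.imwrite(f"pics/{n}0.png",cv2.resize(c["image"],(768,576))); np.savez(f"{n}0.npz",**c)
    print(n,c["vertical_fov"],c["cx"],c["cy"],-np.array(c["R"]).T@np.array(c["t"]), c["R"])
E
```

```text
{'time_s': 0.0, 'joints': array([ 1.00657387e+00,  3.13419098e-01,  1.49842586e+00, -4.32267703e-06,
        1.33100998e+00, -2.23421479e-01]), 'dq': array([-1.45064009e-03,  2.89589004e-04, -4.66295036e-04,  7.45426903e-04,
       -8.85025140e-04,  6.56681532e-05]), 'tau': array([-3.68968376e-04, -4.12266648e+01, -2.59742939e+01, -2.21430714e-04,
        4.14602197e-03,  5.69300511e-06]), 'eef_pos': array([175.37242493, 494.59578391, 249.7551011 ]), 'ee_rot': array([-2.40244150e-04,  1.69576511e-01,  9.85516823e-01, -5.83634162e-04]), 'force': array([ 0.23161326, -0.08146568, -0.0411695 ]), 'wrist_torque': array([-0.00761824,  0.03184855, -0.02744027]), 'grip_force': 0.0, 'grip_width': 0.9968613710635438}
scene 47.90008549802137 259.58343204757927 191.26419181469345 [1503.28084283  806.03583216  946.74539377] [[-0.68346972  0.72967183  0.02116979]
 [ 0.41392193  0.41127434 -0.81210963]
 [-0.60128011 -0.5462897  -0.58312073]]
side 45.23002789755599 259.85796225275567 194.52588647280845 [-248.55806235 -759.1488837  1113.35854416] [[ 0.68526659 -0.72798792  0.02105434]
 [-0.49362272 -0.48552245 -0.72152932]
 [ 0.53548698  0.48404704 -0.69206369]]
```

View pics/scene0.png

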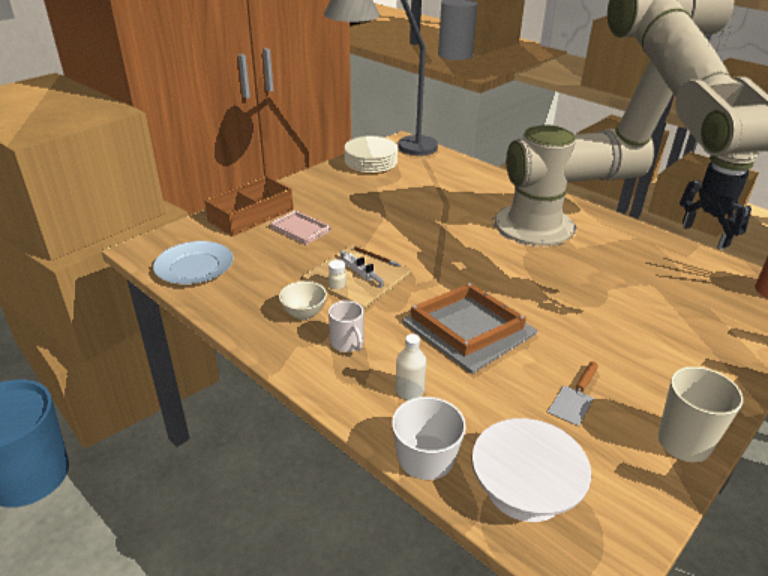

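View pics/side0.png

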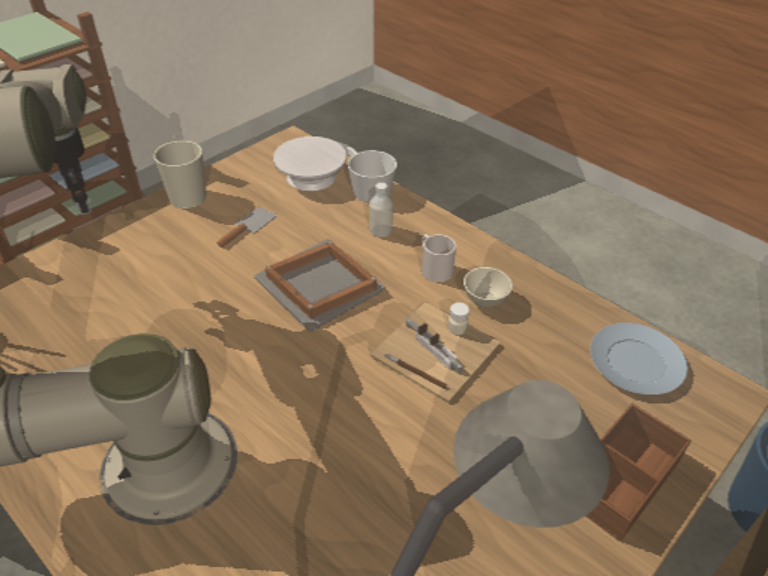

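The scene view shows the frame at about (470,320) and the bat with rule, jar and brush at (357,275). The side view shows the frame at (320,280) and the rule from (408,322) to (460,370), with its fins near (430,334).

Run:
```python
from h import *
S={}
for n in ("scene","side"):
    c=dict(np.load(n+"0.npz")); P=cloud(c); im=c["image"]; S[n]=(c,P,im)
    hsv=cv2.cvtColor(im,cv2.COLOR_BGR2HSV)
    z=P[...,2]; 
    # frame region from pixels
    box=(slice(180,245),slice(265,365)) if n=="scene" else (slice(155,220),slice(165,260))
    m=np.zeros(z.shape,bool); m[box]=True
    m1=m&(z>38)&(z<47); Q=P[m1]; print(n,"frame top n",len(Q), Q.min(0),Q.max(0),np.median(Q[:,2]))
    r=cv2.minAreaRect(Q[:,:2].astype(np.float32)); print(" rect",r)
    m1=m&(z>8)&(z<16); Q=P[m1]; print(" board", len(Q), cv2.minAreaRect(Q[:,:2].astype(np.float32)))
    box=(slice(155,205),slice(200,275)) if n=="scene" else (slice(195,270),slice(240,340))
    m=np.zeros(z.shape,bool); m[box]=True
    for a,b in ((8,16),(19,36),(42,58),(60,90)):
        m1=m&(z>a)&(z<b); Q=P[m1]; 
        if len(Q)>3: print(" bat",a,b,len(Q),Q.mean(0),cv2.minAreaRect(Q[:,:2].astype(np.float32)))
a=S["scene"][2][150:250,195:370]; b=S["side"][2][150:275,160:340]
cv2.imwrite("pics/crops.png",np.vstack([cv2.resize(a,(480,274),interpolation=2),cv2.resize(b,(480,333)[:2],interpolation=2)]) if 0 else np.vstack([cv2.resize(a,(460,263),interpolation=2),cv2.resize(b,(460,320),interpolation=2)]))
```

```text
scene frame top n 491 [420.0647438   44.59457253  38.01976479] [614.10459564 258.43279988  46.54891982] 40.622169159968536
 rect ((516.87841796875, 150.87066650390625), (185.9239501953125, 188.87384033203125), 79.97395324707031)
 board 1525 ((509.21112060546875, 82.47929382324219), (384.1767883300781, 217.48843383789062), 83.16549682617188)
 bat 8 16 1068 [ 565.47292067 -160.7339782    11.61025169] ((598.3587646484375, -231.80526733398438), (288.6419372558594, 336.75830078125), 7.284430027008057)
 bat 19 36 344 [ 588.06778466 -170.02726056   27.34247567] ((552.3007202148438, -196.61398315429688), (303.9957580566406, 253.04335021972656), 49.516639709472656)
 bat 42 58 169 [ 658.37134173 -152.02885163   49.13375306] ((649.0443725585938, -159.67298889160156), (232.51376342773438, 95.01132202148438), 8.788676261901855)
 bat 60 90 152 [ 669.91388605 -106.50099607   74.4039007 ] ((679.449462890625, -104.96671295166016), (215.43887329101562, 60.87236785888672), 57.19758987426758)
side frame top n 554 [415.79928122  40.46820189  38.01328081] [606.89277012 252.87598575  46.97524611] 41.440171
[... 168 characters left out ...]
6.4980773925781, 334.1071472167969), 51.46759796142578)
 bat 8 16 2176 [ 542.35920245 -179.15157129   12.20636045] ((557.5541381835938, -162.47232055664062), (310.73077392578125, 320.73260498046875), 44.31301498413086)
 bat 19 36 500 [ 544.43706372 -182.36188836   27.78589545] ((567.5758056640625, -162.5775146484375), (268.3102722167969, 329.01007080078125), 45.549068450927734)
 bat 42 58 174 [ 632.45168532 -174.02347945   50.26692153] ((645.40869140625, -167.34750366210938), (59.80242919921875, 231.4248504638672), 83.07365417480469)
 bat 60 90 118 [ 617.09295088 -174.05909042   72.28578879] ((619.9530029296875, -171.98629760742188), (38.87627410888672, 35.99127197265625), 44.33534622192383)
```

View pics/crops.png

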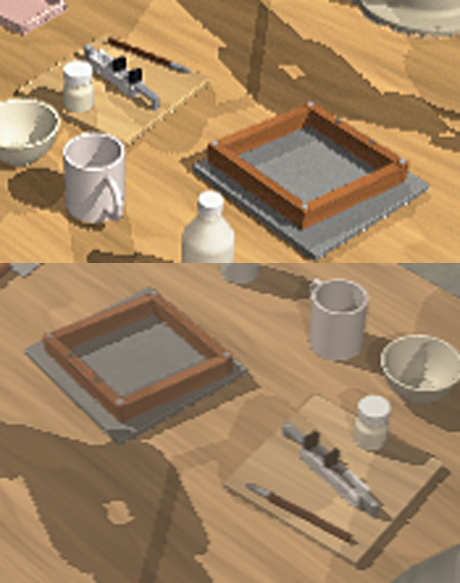

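The crops show the rule along world y, with its nose toward +y (towards the frame). The frame is centred near (514,149). I'll move above the frame for a wrist view.

move_arm([
  {"translation": [-40, -10, -5], "turn": [0, 0, 0], "hand": 1},
  {"translation": [-40, -10, -5], "turn": [0, 0, 0], "hand": 1},
  {"translation": [-40, -10, -5], "turn": [0, 0, 0], "hand": 1},
  {"translation": [-40, -10, -5], "turn": [0, 0, 0], "hand": 1},
  {"translation": [-36, -18, -5], "turn": [0, 0, 0], "hand": 1},
  {"translation": [-36, -18, -5], "turn": [0, 0, 0], "hand": 1},
  {"translation": [-36, -18, -5], "turn": [0, 0, 0], "hand": 1},
  {"translation": [-36, -18, -5], "turn": [0, 0, 0], "hand": 1},
  {"translation": [-36, -18, -5], "turn": [0, 0, 0], "hand": 1},
  {"translation": [-36, -18, -5], "turn": [0, 0, 0], "hand": 1},
])

```text
time_s: 0.93
eef_pos: [481.4, 227.9, 300.3]
ee_rot: [-0.0, 0.17, 0.986, -0.0]
force: [0.3, 1.9, -0.1]
grip_width: 1.002
grip_force: 0.0
```

move_arm([
  {"translation": [-30, -32, 0], "turn": [0, 0, 0], "hand": 1},
  {"translation": [-28, -32, 0], "turn": [0, 0, 0], "hand": 1},
  {"translation": [0, 0, 0], "turn": [0, 0, 0.12], "hand": 1},
  {"translation": [0, 0, 0], "turn": [0, 0, 0.12], "hand": 1},
  {"translation": [0, 0, 0], "turn": [0, 0, 0.12], "hand": 1},
  {"translation": [0, 0, 0], "turn": [0, 0, 0.12], "hand": 1},
  {"translation": [0, 0, 0], "turn": [0, 0, 0.12], "hand": 1},
  {"translation": [0, 0, 0], "turn": [0, 0, 0.12], "hand": 1},
  {"translation": [0, 0, 0], "turn": [0, 0, 0.12], "hand": 1},
  {"translation": [0, 0, 0], "turn": [0, 0, 0.12], "hand": 1},
])

```text
time_s: 1.77
eef_pos: [512.4, 152.7, 299.9]
ee_rot: [-0.0, 0.608, 0.794, -0.0]
force: [0.6, -0.8, -0.4]
grip_width: 0.995
grip_force: 0.0
```

move_arm([
  {"translation": [0, 0, 0], "turn": [0, 0, 0.12], "hand": 0.6},
  {"translation": [0, 0, 0], "turn": [0, 0, 0.12], "hand": 0.6},
  {"translation": [0, 0, 0], "turn": [0, 0, 0.03], "hand": 0.6},
  {"translation": [0, 0, 0], "turn": [0, 0, 0], "hand": 0.6},
])

```text
time_s: 2.1
eef_pos: [512.4, 152.7, 299.9]
ee_rot: [-0.0, 0.707, 0.707, -0.0]
force: [0.4, 0.2, -0.0]
grip_width: 0.598
grip_force: 0.0
```

```bash
cat >> h.py <<'E'
from scipy.spatial.transform import Rotation as Ro
def pose(s=None):
    s=s or sense(); q=s["ee_rot"]; return Ro.from_quat([q[1],q[2],q[3],q[0]]).as_matrix(), np.array(s["eef_pos"]), s
def wrist(save=None):
    R,p,s=pose(); c=capture("wrist"); c["Rt"]=R; c["pt"]=p
    if save: np.savez(save+".npz",**c); cv2.imwrite(f"pics/{save}.png",c["image"])
    return c
def wdirs(c,u,v):
    u=np.asarray(u,float)-c["cx"]; v=np.asarray(v,float)-c["cy"]; f=f_of(c); r=np.hypot(u,v)+1e-9; a=r/f
    return np.stack([u/r*np.sin(a),v/r*np.sin(a),np.cos(a)],-1)
def wT(c):
    T=np.array(c["T_tool_cam"]); return c["Rt"]@T[:3,:3], c["Rt"]@T[:3,3]+c["pt"]
def wray(c,u,v,h):
    R,o=wT(c); d=wdirs(c,u,v)@R.T; return o+d*((h-o[2])/d[...,2])[...,None]
def wcloud(c):
    R,o=wT(c); z=c["z_map"]; v,u=np.mgrid[:z.shape[0],:z.shape[1]]; d=wdirs(c,u,v)
    P=(d*(z/d[...,2])[...,None])@R.T+o; P[z<=0]=np.nan; return P
E
python3 - <<'E'
from h import *
c=wrist("w1"); s=sense(); print(s["time_s"],s["joints"],s["eef_pos"],s["ee_rot"],s["grip_width"]); print(c["vertical_fov"],c["T_tool_cam"])
E
```

```text
2.15 [ 7.04397190e-02  3.04234609e-01  1.37995722e+00 -2.37880574e-05
  1.45802930e+00  6.94115274e-02] [512.38473259 152.73557332 300.01652598] [-1.97211709e-04  7.06742183e-01  7.07471122e-01 -2.44933701e-04] 0.5988263641723947
65.70646984690485 [[-1.25517793e-03 -9.46113132e-01 -3.23833856e-01  8.21905102e+01]
 [ 9.99998770e-01 -1.49220993e-03  4.83652414e-04  1.14129026e-01]
 [-9.40817996e-04 -3.23832851e-01  9.46113841e-01 -1.23859329e+02]
 [ 0.00000000e+00  0.00000000e+00  0.00000000e+00  1.00000000e+00]]
```

View pics/w1.png

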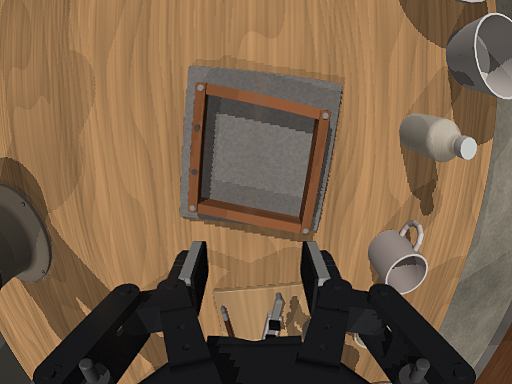

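The wrist view shows pins at about (200,87), (193,209), (325,115) and (306,230). The near bar with its screws is on the left, and the far bar is racked to the robot's right. I'll measure the pins.

```bash
cat >> h.py <<'E'
def pins(c,seeds,h=42,win=7):
    hsv=cv2.cvtColor(c["image"],cv2.COLOR_BGR2HSV).astype(float); out=[];px=[]
    for (u,v) in seeds:
        y,x=np.mgrid[v-win:v+win+1,u-win:u+win+1]; p=hsv[v-win:v+win+1,u-win:u+win+1]
        m=((p[...,1]<90)&(p[...,2]>110)).astype(np.uint8)
        n,l,st,ce=cv2.connectedComponentsWithStats(m)
        k=min(range(1,n),key=lambda i:np.hypot(*(ce[i]-win))-0.0*st[i,4]); px.append((ce[k][0]+u-win,ce[k][1]+v-win,st[k,4]))
    px=np.array(px); return px,wray(c,px[:,0],px[:,1],h)
def frame(P):  # NL,NR,FL,FR pins -> jig centre, yaw, corners
    NL,NR,FL,FR=[p[:2] for p in P]; y=(NL-NR)/np.linalg.norm(NL-NR); x=np.array([y[1],-y[0]]); 
    mid=(NL+NR)/2; C=mid+82*x; s=(((FL+FR)/2-C)@y, ((FL+FR)/2-C)@x)
    return C,np.arctan2(x[1],x[0]),x,y,s
E
python3 - <<'E'
from h import *
c=dict(np.load("w1.npz")); px,P=pins(c,[(200,87),(193,209),(325,115),(306,230)]); print(px);print(P)
print([np.linalg.norm(P[a]-P[b]) for a,b in((0,1),(2,3),(0,2),(1,3),(0,3),(1,2))])
C,yaw,x,y,s=frame(P); print("C",C,"yaw",yaw,"far shift y,x",s)
W=wcloud(c); z=W[...,2]; Q=W[60:235,185:340][(z[60:235,185:340]>38)&(z[60:235,185:340]<46)]; print(len(Q),np.nanmedian(Q[:,2]))
# rule in side view: colour of fins and stick on bat
for n in ("side","scene"):
    d=dict(np.load(n+"0.npz")); D=cloud(d); im=d["image"].astype(int); hsv=cv2.cvtColor(d["image"],cv2.COLOR_BGR2HSV)
    B=np.isfinite(D[...,0])&(abs(D[...,0]-545)<130)&(abs(D[...,1]+180)<130)&(D[...,2]>8)&(D[...,2]<60)
    dark=B&(hsv[...,2]<55)&(D[...,2]>30); grey=B&(hsv[...,1]<45)&(D[...,2]>16)
    for nm,m in(("dark",dark),("grey",grey)):
        k,l,st,ce=cv2.connectedComponentsWithStats(m.astype(np.uint8))
        for i in range(1,k):
            if st[i,4]>8: q=D[l==i]; print(n,nm,st[i],ce[i].round(1),q.mean(0).round(1),q.max(0).round(),q.min(0).round())
E
```

```text
[[200.08823529  87.20588235  34.        ]
 [191.7037037  207.55555556  27.        ]
 [324.81818182 115.18181818  33.        ]
 [305.11111111 230.51851852  27.        ]]
[[444.30541692 246.99698856  42.        ]
 [425.10446813  83.45685424  42.        ]
 [604.4670234  211.10704101  42.        ]
 [585.9756097   47.52275504  42.        ]]
[np.float64(164.66345061202324), np.float64(164.62609452408745), np.float64(164.1335691656059), np.float64(164.83562622650456), np.float64(244.6638783322536), np.float64(220.14880516655344)]
C [516.14554737 155.66512857] yaw -0.11687311587170614 far shift y,x (np.float64(-16.94966575214649), np.float64(81.60895019467588))
4891 41.277710360179185
side grey [271 212   8   9  35] [274.5 216. ] [ 548.4 -105.5   32. ] [558. -88.  49.] [ 534. -132.   22.]
side grey [278 221  30  28 263] [293.2 234.5] [ 532.1 -198.4   29.4] [ 556. -131.   53.] [ 518. -258.   16.]
side grey [257 236   8   5  15] [260.7 238.1] [ 455.5 -131.5   21. ] [ 460. -117.   25.] [ 452. -143.   17.]
scene dark [238 172   5   5  21] [240. 174.] [ 542.6 -169.2   43.7] [ 551. -165.   50.] [ 531. -176.   34.]
scene dark [244 176   5   6  23] [245.9 178.4] [ 549.7 -130.8   45.2] [ 560. -127.   53.] [ 537. -138.   33.]
scene grey [227 167  28  24 183] [239.5 177.8] [ 546.9 -168.5   29.3] [562. -81.  50.] [ 521. -252.   16.]
scene grey [224 181   7  10  22] [227.8 184.6] [ 623.2 -151.1   43.2] [ 636. -147.   57.] [ 611. -158.   22.]
scene grey [219 184   8   8  14] [221.4 188.6] [ 642.3 -165.8   27.6] [ 647. -152.   43.] [ 633. -177.   19.]
```

Pin spacings come out at 164 to 165 mm, so the fix is good. The jig is at (516,156) with yaw -0.117, and the far bar is racked -17 mm. Next I'll go above the rule.

move_arm([
  {"translation": [-39, 4, 9], "turn": [0, 0, 0], "hand": 0.6},
  {"translation": [-39, 4, 9], "turn": [0, 0, 0], "hand": 0.6},
  {"translation": [-39, 4, 9], "turn": [0, 0, 0], "hand": 0.6},
  {"translation": [-39, 4, 9], "turn": [0, 0, 0], "hand": 0.6},
  {"translation": [-39, 4, 9], "turn": [0, 0, 0], "hand": 0.6},
  {"translation": [-39, 4, 9], "turn": [0, 0, 0], "hand": 0.6},
  {"translation": [-39, 4, 9], "turn": [0, 0, 0], "hand": 0.6},
  {"translation": [-39, 4, 9], "turn": [0, 0, 0], "hand": 0.6},
  {"translation": [0, 0, 20], "turn": [0, 0, 0.1], "hand": 0.6},
  {"translation": [0, 0, 10], "turn": [0, 0, 0.07], "hand": 0.6},
])

```text
time_s: 2.98
eef_pos: [543.7, -161.2, 195.9]
ee_rot: [-0.001, 0.767, 0.642, -0.001]
force: [-0.1, 1.4, -1.1]
grip_width: 0.602
grip_force: 0.0
```

Run:
```python
from h import *
c=wrist("w2"); s=sense(); print(s["time_s"],s["eef_pos"],s["ee_rot"],s["grip_width"])
W=wcloud(c); hsv=cv2.cvtColor(c["image"],cv2.COLOR_BGR2HSV); z=W[...,2]
B=(abs(W[...,0]-545)<60)&(abs(W[...,1]+168)<110)
for nm,m in (("fin",B&(z>46)&(z<58)&(hsv[...,2]<80)),("top",B&(z>28)&(z<36)&(hsv[...,1]<60)),("all",B&(z>18)&(z<58)&(hsv[...,1]<60))):
    k,l,st,ce=cv2.connectedComponentsWithStats(m.astype(np.uint8))
    for i in range(1,k):
        if st[i,4]>25: q=W[l==i]; r=cv2.minAreaRect(q[:,:2].astype(np.float32)); print(nm,st[i],q.mean(0).round(1),np.round(r[0],1),np.round(r[1],1),round(r[2],1))
```

```text
3.0333 [ 543.23950675 -159.85565616  194.60219187] [-0.00257901  0.7671857   0.64141907 -0.00101739] 0.6022186086793981
fin [243 153  21  10 206] [ 547.4 -136.    51.6] [ 547.4 -136.3] [ 7.9 18.6] 80.6
fin [244 192  21  10 182] [ 541.7 -173.3   51.6] [ 541.6 -174.2] [ 8.7 19. ] 84.2
top [ 241  102   26  160 2203] [ 542.1 -170.9   32.2] [ 541.7 -171.8] [173.7  23.6] 81.7
all [ 241  102   26  160 2427] [ 542.1 -171.2   32.5] [ 541.7 -171.8] [173.7  23.6] 81.7
all [310 167  10  25 135] [ 603.4 -169.9   37.8] [ 603.4 -171. ] [ 3.1 22. ] 0.3
```

View pics/w2.png

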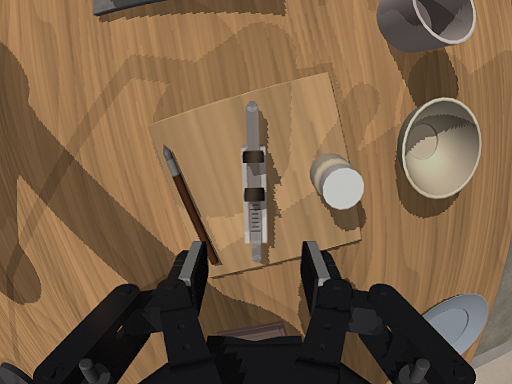

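The rule is clear: top centre (541.7,-171.8), heading 81.7°. The jar is to the right at (343,187) px and the brush to the left. I'll align and pre-open.

move_arm([
  {"translation": [-20, 0, 30], "turn": [0, 0, -0.033], "hand": 0.45},
  {"translation": [-5, 0, 30], "turn": [0, 0, 0], "hand": 0.45},
  {"translation": [0, 0, 30], "turn": [0, 0, 0], "hand": 0.45},
  {"translation": [0, 0, 0], "turn": [0, 0, 0], "hand": 0.45},
  {"translation": [0, 0, 0], "turn": [0, 0, 0], "hand": 0.45},
])

```text
time_s: 3.45
eef_pos: [540.3, -183.5, 108.3]
ee_rot: [-0.001, 0.753, 0.658, -0.0]
force: [0.0, 0.7, 1.1]
grip_width: 0.451
grip_force: 0.0
```

```bash
cat >> h.py <<'E'
def togo(target,yawx=None):
    R,p,s=pose(); print("t",s["time_s"],"tcp",p.round(1),"yaw_x",round(np.degrees(np.arctan2(R[1,0],R[0,0])),2),"tool d",((np.array(target)-p)@R).round(1),"F",s["force"].round(1),"w",round(s["grip_width"],3),"j6",round(s["joints"][5],2))
E
python3 - <<'E'
from h import *
togo([539.9,-184.2,32])
E
```

```text
t 3.45 tcp [ 540.3 -183.5  108.3] yaw_x 82.28 tool d [-0.8 -0.2 76.3] F [0.  0.7 1.1] w 0.451 j6 -0.4
```

move_arm([
  {"translation": [-1, 0, 30], "turn": [0, 0, 0.01], "hand": 0.45},
  {"translation": [0, 0, 30], "turn": [0, 0, 0], "hand": 0.45},
  {"translation": [0, 0, 16], "turn": [0, 0, 0], "hand": 0.45},
  {"translation": [0, 0, 0], "turn": [0, 0, 0], "hand": 0.45},
  {"translation": [0, 0, 0], "turn": [0, 0, 0], "hand": 0.2},
  {"translation": [0, 0, 0], "turn": [0, 0, 0], "hand": 0.2},
  {"translation": [0, 0, 0], "turn": [0, 0, 0], "hand": 0.2},
  {"translation": [0, 0, 0], "turn": [0, 0, 0], "hand": 0.2},
], grip_force=40)

```text
time_s: 4.12
eef_pos: [541.6, -185.4, 34.8]
ee_rot: [0.002, 0.757, 0.653, 0.001]
force: [-0.2, 1.5, 7.6]
grip_width: 0.268
grip_force: 42.4
```

move_arm([
  {"translation": [0, 0, -15], "turn": [0, 0, 0], "hand": 0.2},
  {"translation": [0, 0, -30], "turn": [0, 0, 0], "hand": 0.2},
  {"translation": [0, 0, -35], "turn": [0, 0, 0], "hand": 0.2},
  {"translation": [0, 0, -20], "turn": [0, 0, 0], "hand": 0.2},
  {"translation": [0, 0, 0], "turn": [0, 0, 0], "hand": 0.2},
  {"translation": [0, 0, 0], "turn": [0, 0, 0], "hand": 0.2},
])

```text
time_s: 4.62
eef_pos: [540.5, -185.0, 133.5]
ee_rot: [0.001, 0.757, 0.653, 0.0]
force: [0.0, 0.5, -4.4]
grip_width: 0.268
grip_force: 41.1
```

Run:
```python
from h import *
togo([539.9,-184.2,132])
c=wrist("w3"); W=wcloud(c); z=W[...,2]; hsv=cv2.cvtColor(c["image"],cv2.COLOR_BGR2HSV)
R,p,_=pose(); T=(W-p)@R
# rule geometry in tool frame: fins and stick
m=(abs(T[...,1])<13)&(T[...,2]>-45)&(T[...,2]<25)&(T[...,0]>-20)&(T[...,0]<120)
fin=m&(T[...,2]<-12)&(hsv[...,2]<80); k,l,st,ce=cv2.connectedComponentsWithStats(fin.astype(np.uint8))
for i in range(1,k):
    if st[i,4]>40: q=T[l==i]; print("fin",st[i],q.mean(0).round(1),q.min(0).round(1),q.max(0).round(1))
q=T[m&(T[...,2]>-8)&(hsv[...,1]<60)]; print("stick",q.min(0).round(1),q.max(0).round(1),cv2.minAreaRect(q[:,:2].astype(np.float32)))
q=q[q[:,0]>40]; print(np.polyfit(q[:,0],q[:,2],1), np.polyfit(q[:,0],q[:,1],1))
# corners
d=dict(np.load("w1.npz")); _,P=pins(d,[(200,87),(193,209),(325,115),(306,230)]); C,yaw,x,y,s=frame(P)
J=lambda a,b:C+a*x+b*y
NL,NR,FL,FR=J(-75,75),J(-75,-75),J(74.1,75+s[0]),J(74.1,-75+s[0]); print("NL,NR,FL,FR",NL,NR,FL,FR)
for n,a,b in(("d1",FR,NL),("d2",NR,FL)): v=b-a;L=np.linalg.norm(v);u=v/L; print(n,L,"ang",np.degrees(np.arctan2(u[1],u[0])),"heel",a+3*u,"tcp@rule x=-10",a+(3+75)*u,"saddle0",a+(3+104)*u)
```

```text
t 4.6167 tcp [ 540.5 -185.   133.5] yaw_x 81.59 tool d [ 0.7 -0.8  1.5] F [ 0.   0.5 -4.4] w 0.268 j6 -0.39
fin [ 228  171   53   25 1235] [ 49.4   1.  -18.2] [ 44.4  -8.9 -20.7] [ 52.9  10.9 -12. ]
fin [ 231  254   47   25 1053] [ 12.    1.  -17.6] [  6.   -9.  -20.5] [ 15.4  11.  -12. ]
fin [216 265  15  71 474] [  2.  -11.7 -24.3] [-13.2 -13.  -45. ] [ 11.6 -10.3 -12.2]
fin [278 265   5  48 134] [  0.   12.6 -18.1] [-12.1  12.1 -21.4] [ 10.7  13.  -12.1]
stick [-20. -13.  -8.] [100.2  13.   19.3] ((40.13262939453125, -0.00014972686767578125), (120.2198715209961, 25.88612174987793), 0.07042580097913742)
[-0.01925532  2.7778857 ] [0.00109627 0.95814513]
NL,NR,FL,FR [450.4027315  238.89902888] [432.91164707  89.9223127 ] [596.50913382 204.678854  ] [579.01804939  55.70213781]
d1 223.83699626012097 ang 125.07118059905238 heel [577.29426842  58.15745432] tcp@rule x=-10 [534.19974427 119.54036716] saddle0 [517.53652826 143.27509345]
d2 199.8329338309016 ang 35.04799435855136 heel [435.36766095  91.64509991] tcp@rule x=-10 [496.76800809 134.71478033] saddle0 [520.50947565 151.3683901 ]
```

The rule is gripped at its x ≈ -11 mm. I'll carry it over the frame and turn it to 125°.

move_arm([
  {"translation": [25, -4, 0], "turn": [0, 0, 0], "hand": 0.2},
  {"translation": [38, -7, 0], "turn": [0, 0, 0], "hand": 0.2},
  {"translation": [38, -7, 0], "turn": [0, 0, 0], "hand": 0.2},
  {"translation": [38, -7, 0], "turn": [0, 0, 0], "hand": 0.2},
  {"translation": [38, -7, 0], "turn": [0, 0, 0], "hand": 0.2},
  {"translation": [38, -7, 0], "turn": [0, 0, 0], "hand": 0.2},
  {"translation": [38, -7, 0], "turn": [0, 0, 0], "hand": 0.2},
  {"translation": [32, -5, 0], "turn": [0, 0, 0], "hand": 0.2},
  {"translation": [18, -3, 0], "turn": [0, 0, -0.08], "hand": 0.2},
  {"translation": [0, 0, 0], "turn": [0, 0, -0.1], "hand": 0.2},
])

```text
time_s: 5.5
eef_pos: [529.8, 126.3, 130.6]
ee_rot: [-0.001, 0.693, 0.721, -0.001]
force: [-1.0, 0.2, -2.8]
grip_width: 0.264
grip_force: 41.0
```

move_arm([
  {"translation": [0, 0, 0], "turn": [0, 0, -0.1], "hand": 0.2},
  {"translation": [0, 0, 0], "turn": [0, 0, -0.1], "hand": 0.2},
  {"translation": [0, 0, 0], "turn": [0, 0, -0.1], "hand": 0.2},
  {"translation": [0, 0, 0], "turn": [0, 0, -0.1], "hand": 0.2},
  {"translation": [0, 0, 0], "turn": [0, 0, -0.1], "hand": 0.2},
  {"translation": [0, 0, 0], "turn": [0, 0, -0.079], "hand": 0.2},
  {"translation": [0, 0, 0], "turn": [0, 0, 0], "hand": 0.2},
  {"translation": [0, 0, 0], "turn": [0, 0, 0], "hand": 0.2},
  {"translation": [0, 0, 0], "turn": [0, 0, 0], "hand": 0.2},
])

```text
time_s: 6.25
eef_pos: [530.9, 122.7, 131.5]
ee_rot: [-0.001, 0.462, 0.887, -0.0]
force: [-0.5, 0.5, -3.5]
grip_width: 0.269
grip_force: 41.1
```

Run:
```python
from h import *
togo([531.9,122.8,36])
c=wrist("w4")
```

```text
t 6.25 tcp [530.9 122.7 131.5] yaw_x 124.93 tool d [-0.6  1.  95.5] F [-0.5  0.5 -3.5] w 0.269 j6 -0.6
```

View pics/w4.png

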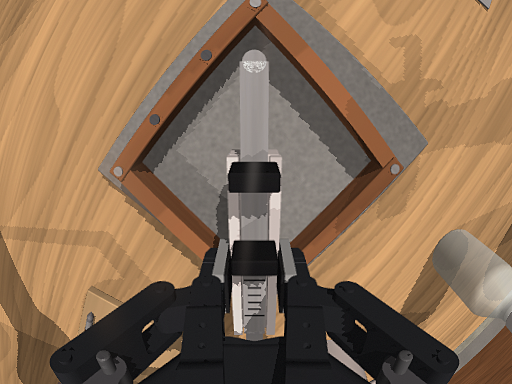

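The picture shows the nose (255,60) pointing at the near-left corner (262,18), with the rule centred in the frame. I'll lower it.

move_arm([
  {"translation": [0, 1, 25], "turn": [0, 0, 0], "hand": 0.2},
  {"translation": [0, 0, 30], "turn": [0, 0, 0], "hand": 0.2},
  {"translation": [0, 0, 25], "turn": [0, 0, 0], "hand": 0.2},
  {"translation": [0, 0, 11], "turn": [0, 0, 0], "hand": 0.2},
  {"translation": [0, 0, 2], "turn": [0, 0, 0], "hand": 0.2},
  {"translation": [0, 0, 0], "turn": [0, 0, 0], "hand": 0.2},
  {"translation": [0, 0, 0], "turn": [0, 0, 0], "hand": 0.2},
])

```text
time_s: 6.88
eef_pos: [532.9, 123.4, 40.7]
ee_rot: [0.001, 0.461, 0.887, 0.001]
force: [-0.3, 0.8, -2.3]
grip_width: 0.267
grip_force: 41.0
```

move_arm([
  {"translation": [0, 0, 3], "turn": [0, 0, 0], "hand": 0.2},
  {"translation": [0, 0, 1], "turn": [0, 0, 0], "hand": 0.2},
  {"translation": [0, 0, 1], "turn": [0, 0, 0], "hand": 0.2},
  {"translation": [0, 0, 0], "turn": [0, 0, 0], "hand": 0.2},
  {"translation": [0, 0, 0], "turn": [0, 0, 0], "hand": 0.2},
])

```text
time_s: 7.3
eef_pos: [532.3, 123.3, 34.8]
ee_rot: [0.0, 0.461, 0.887, 0.0]
force: [-1.4, -0.8, 3.4]
grip_width: 0.271
grip_force: 41.6
```

move_arm([
  {"translation": [-2, 0, 0], "turn": [0, 0, 0], "hand": 0.2},
  {"translation": [-2, 0, 0], "turn": [0, 0, 0], "hand": 0.2},
  {"translation": [0, 0, 0], "turn": [0, 0, 0], "hand": 0.2},
  {"translation": [0, 0, 0], "turn": [0, 0, 0], "hand": 0.2},
])

```text
time_s: 7.63
eef_pos: [534.8, 120.0, 34.8]
ee_rot: [0.0, 0.461, 0.887, 0.0]
force: [-1.8, 2.1, 5.7]
grip_width: 0.269
grip_force: 42.1
```

move_arm([
  {"translation": [-1, 0, 0], "turn": [0, 0, 0], "hand": 0.2},
  {"translation": [-1, 0, 0], "turn": [0, 0, 0], "hand": 0.2},
  {"translation": [0, 0, 0], "turn": [0, 0, 0], "hand": 0.2},
  {"translation": [0, 0, 0], "turn": [0, 0, 0], "hand": 0.2},
])

```text
time_s: 7.97
eef_pos: [535.2, 119.5, 34.8]
ee_rot: [-0.001, 0.461, 0.887, 0.001]
force: [-5.9, 8.6, 8.7]
grip_width: 0.271
grip_force: 42.4
```

The heel is seated (about 10 N along the rule). Next I'll release, rise, shift to the saddle and shut the fingers.

move_arm([
  {"translation": [1, 0, 0], "turn": [0, 0, 0], "hand": 0.5},
  {"translation": [0, 0, 0], "turn": [0, 0, 0], "hand": 0.5},
  {"translation": [0, 0, 0], "turn": [0, 0, 0], "hand": 0.5},
  {"translation": [0, 0, -25], "turn": [0, 0, 0], "hand": 0.5},
  {"translation": [0, 0, -35], "turn": [0, 0, 0], "hand": 0.5},
  {"translation": [15, 0, 0], "turn": [0, 0, 0], "hand": 0},
  {"translation": [15, 0, 0], "turn": [0, 0, 0], "hand": 0},
  {"translation": [0, 0, 0], "turn": [0, 0, 0], "hand": 0},
  {"translation": [0, 0, 0], "turn": [0, 0, 0], "hand": 0},
  {"translation": [0, 0, 0], "turn": [0, 0, 0], "hand": 0},
], grip_force=20)

```text
time_s: 8.8
eef_pos: [517.4, 143.7, 93.4]
ee_rot: [-0.001, 0.461, 0.887, -0.0]
force: [1.0, 0.9, -0.3]
grip_width: -0.002
grip_force: 0.0
```

```bash
cat >> h.py <<'E'
def rule(c,hz=52):
    W=wcloud(c); z=W[...,2]; hsv=cv2.cvtColor(c["image"],cv2.COLOR_BGR2HSV); T=(W-c["pt"])@c["Rt"]
    fin=(z>hz-5)&(z<hz+4)&(hsv[...,2]<80)&(abs(T[...,1])<16)&(T[...,0]>-60)&(T[...,0]<110)&(T[...,2]>19)
    k,l,st,ce=cv2.connectedComponentsWithStats(fin.astype(np.uint8))
    for i in range(1,k):
        if st[i,4]>40: q=T[l==i]; print("fin",st[i],q.mean(0).round(1),q.min(0).round(1),q.max(0).round(1), W[l==i].mean(0).round(1))
E
python3 - <<'E'
from h import *
togo([517.5,144,57]); c=wrist("w5"); rule(c)
E
```

```text
t 8.8 tcp [517.4 143.7  93.4] yaw_x 125.08 tool d [ 0.2  0.3 36.4] F [ 1.   0.9 -0.3] w -0.002 j6 -0.56
fin [238 193  33  16 471] [21.2 -0.4 41.7] [ 15.9 -10.1  39.4] [24.7  9.1 46.4] [504.9 160.8  51.7]
```

View pics/w5.png

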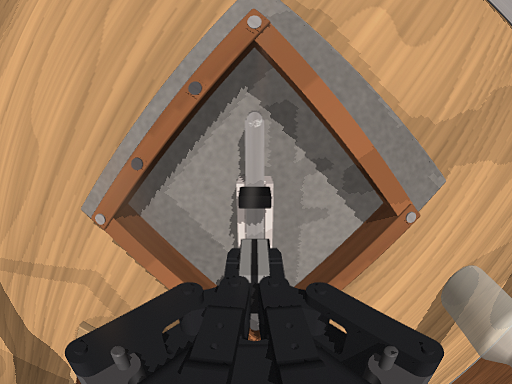

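The view shows the forward fin at (255,197), with the shut fingers just behind it over the saddle. I'll lower into the saddle and push.

move_arm([
  {"translation": [1, 0, 20], "turn": [0, 0, 0], "hand": 0},
  {"translation": [0, 0, 16], "turn": [0, 0, 0], "hand": 0},
  {"translation": [0, 0, 0], "turn": [0, 0, 0], "hand": 0},
  {"translation": [8, 0, 0], "turn": [0, 0, 0], "hand": 0},
  {"translation": [8, 0, 0], "turn": [0, 0, 0], "hand": 0},
  {"translation": [8, 0, 0], "turn": [0, 0, 0], "hand": 0},
  {"translation": [8, 0, 0], "turn": [0, 0, 0], "hand": 0},
  {"translation": [5, 0, 0], "turn": [0, 0, 0], "hand": 0},
  {"translation": [0, 0, 0], "turn": [0, 0, 0], "hand": 0},
  {"translation": [0, 0, 0], "turn": [0, 0, 0], "hand": 0},
])

```text
time_s: 9.68
eef_pos: [495.8, 175.2, 58.6]
ee_rot: [0.0, 0.461, 0.887, 0.0]
force: [0.4, 0.3, 0.3]
grip_width: 0.0
grip_force: 0.0
```

Run:
```python
from h import *
togo([517.4,143.7,57]); c=wrist("w6"); rule(c)
# nose: brightest/grey tip ahead
T=(wcloud(c)-c["pt"])@c["Rt"]; W=wcloud(c)
m=(W[...,2]>18)&(W[...,2]<36)&(abs(T[...,1])<7)&(T[...,0]>20)&(T[...,0]<110)
hsv=cv2.cvtColor(c["image"],cv2.COLOR_BGR2HSV); q=T[m&(hsv[...,1]<70)]; print("nose x max",np.sort(q[:,0])[-5:]) 
px,P=pins(c,[(255,22)],win=20) if 0 else (0,0)
cv2.imwrite("pics/w6c.png",cv2.resize(c["image"][0:260,130:390],(520,520)))
```

```text
t 9.6833 tcp [495.8 175.2  58.6] yaw_x 125.11 tool d [-38.2  -0.5   1.6] F [0.4 0.3 0.3] w 0.0 j6 -0.5
nose x max [67.37530955 67.40221435 67.42617381 67.4648506  67.46857764]
```

View pics/w6c.png

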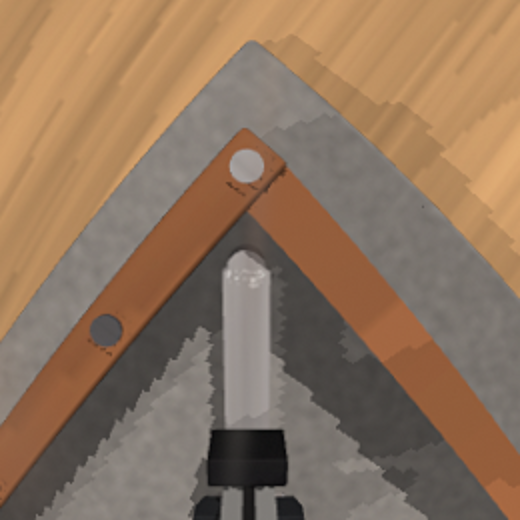

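The nose (245,258 in the crop) is short of the corner (248,215), so I'll keep pushing in smaller steps.

move_arm([
  {"translation": [3, 0, 0], "turn": [0, 0, 0], "hand": 0},
  {"translation": [3, 0, 0], "turn": [0, 0, 0], "hand": 0},
  {"translation": [2, 0, 0], "turn": [0, 0, 0], "hand": 0},
  {"translation": [0, 0, 0], "turn": [0, 0, 0], "hand": 0},
  {"translation": [0, 0, 0], "turn": [0, 0, 0], "hand": 0},
])

```text
time_s: 10.15
eef_pos: [491.2, 181.5, 58.3]
ee_rot: [-0.0, 0.461, 0.887, -0.0]
force: [0.3, 0.3, 0.2]
grip_width: 0.002
grip_force: 0.0
```

move_arm([
  {"translation": [1, 0, 0], "turn": [0, 0, 0], "hand": 0},
  {"translation": [1, 0, 0], "turn": [0, 0, 0], "hand": 0},
  {"translation": [0, 0, 0], "turn": [0, 0, 0], "hand": 0},
  {"translation": [0, 0, 0], "turn": [0, 0, 0], "hand": 0},
])

```text
time_s: 10.48
eef_pos: [490.3, 183.0, 58.3]
ee_rot: [0.0, 0.461, 0.887, 0.0]
force: [1.1, -0.1, -1.4]
grip_width: 0.001
grip_force: 0.6
```

move_arm([
  {"translation": [1, 0, 0], "turn": [0, 0, 0], "hand": 0},
  {"translation": [1, 0, 0], "turn": [0, 0, 0], "hand": 0},
  {"translation": [0, 0, 0], "turn": [0, 0, 0], "hand": 0},
  {"translation": [0, 0, 0], "turn": [0, 0, 0], "hand": 0},
])

```text
time_s: 10.82
eef_pos: [490.2, 183.6, 58.6]
ee_rot: [0.002, 0.461, 0.887, -0.0]
force: [6.5, -8.7, -3.2]
grip_width: -0.004
grip_force: 5.3
```

Both ends are seated. The reading gives a slide of about 44 mm against 45 predicted. I'll retract the tongue and rise.

move_arm([
  {"translation": [0, 0, 0], "turn": [0, 0, 0], "hand": 0},
  {"translation": [-5, 0, 0], "turn": [0, 0, 0], "hand": 0},
  {"translation": [-9, 0, 0], "turn": [0, 0, 0], "hand": 0},
  {"translation": [-9, 0, 0], "turn": [0, 0, 0], "hand": 0},
  {"translation": [-9, 0, 0], "turn": [0, 0, 0], "hand": 0},
  {"translation": [-8, 0, 0], "turn": [0, 0, 0], "hand": 0},
  {"translation": [-5, 0, 0], "turn": [0, 0, 0], "hand": 0},
  {"translation": [3, 0, 0], "turn": [0, 0, 0], "hand": 0},
  {"translation": [0, 0, -35], "turn": [0, 0, 0], "hand": 0},
  {"translation": [0, 0, -5], "turn": [0, 0, 0], "hand": 0},
])

```text
time_s: 11.65
eef_pos: [514.5, 150.7, 101.9]
ee_rot: [0.002, 0.461, 0.887, 0.001]
force: [-0.3, 1.0, 1.5]
grip_width: -0.001
grip_force: 0.0
```

Run:
```python
from h import *
togo([535.1,119.6,35]); c=wrist("w7"); rule(c)
W=wcloud(c); hsv=cv2.cvtColor(c["image"],cv2.COLOR_BGR2HSV)
m=((hsv[...,1]<60)&(hsv[...,2]>110)&(W[...,2]>36)&(W[...,2]<48)).astype(np.uint8)
k,l,st,ce=cv2.connectedComponentsWithStats(m)
for i in range(1,k):
    if 15<st[i,4]<600: print(ce[i].round(1),st[i,4],W[l==i].mean(0).round(1),wray(c,*ce[i],42).round(1))
```

```text
t 11.65 tcp [514.5 150.7 101.9] yaw_x 125.08 tool d [-37.2  -1.3  67. ] F [-0.3  1.   1.5] w -0.001 j6 -0.55
fin [237 193  31  15 445] [18.3 -2.  50.1] [ 13.  -11.3  47.8] [22.   7.6 54.8] [502.5 164.6  51.7]
[250.6  35.9] 134 [444.3 246.8  43.7] [444.1 247.   42. ]
[401.4 221.4] 74 [604.2 211.   43.9] [605.6 211.   42. ]
[103.9 223.5] 72 [425.5  84.1  43.7] [425.1  82.9  42. ]
[468.3 295.2] 378 [739.  200.7  42.7] [739.7 200.6  42. ]
```

move_arm([
  {"translation": [-19, -1, 0], "turn": [0, 0, 0], "hand": 0.5},
  {"translation": [-18, 0, 0], "turn": [0, 0, 0], "hand": 0.5},
  {"translation": [0, 0, 0], "turn": [0, 0, 0], "hand": 0.5},
  {"translation": [0, 0, 30], "turn": [0, 0, 0], "hand": 0.5},
  {"translation": [0, 0, 30], "turn": [0, 0, 0], "hand": 0.5},
  {"translation": [0, 0, 6], "turn": [0, 0, 0], "hand": 0.5},
  {"translation": [0, 0, 0], "turn": [0, 0, 0], "hand": 0.2},
  {"translation": [0, 0, 0], "turn": [0, 0, 0], "hand": 0.2},
  {"translation": [0, 0, 0], "turn": [0, 0, 0], "hand": 0.2},
  {"translation": [0, 0, 0], "turn": [0, 0, 0], "hand": 0.2},
], grip_force=40)

```text
time_s: 12.53
eef_pos: [533.3, 120.1, 32.4]
ee_rot: [-0.0, 0.461, 0.887, 0.0]
force: [0.3, 5.7, -3.6]
grip_width: 0.271
grip_force: 39.5
```

move_arm([
  {"translation": [2, 0, -10], "turn": [0, 0, 0], "hand": 0.2},
  {"translation": [0, 0, -30], "turn": [0, 0, 0], "hand": 0.2},
  {"translation": [0, 0, -35], "turn": [0, 0, 0], "hand": 0.2},
  {"translation": [0, 0, -15], "turn": [0, 0, 0], "hand": 0.2},
  {"translation": [0, 0, 0], "turn": [0, 0, 0], "hand": 0.2},
  {"translation": [0, 0, 0], "turn": [0, 0, 0], "hand": 0.2},
])

```text
time_s: 13.03
eef_pos: [532.2, 121.0, 122.7]
ee_rot: [0.0, 0.461, 0.887, -0.0]
force: [-0.2, 0.1, -3.9]
grip_width: 0.274
grip_force: 39.9
```

Run:
```python
from h import *
c=wrist("w8"); T=(wcloud(c)-c["pt"])@c["Rt"]; hsv=cv2.cvtColor(c["image"],cv2.COLOR_BGR2HSV)
m=(abs(T[...,1])<13)&(T[...,2]>-45)&(T[...,2]<25)&(T[...,0]>-20)&(T[...,0]<150)
fin=m&(T[...,2]<-12)&(hsv[...,2]<80); k,l,st,ce=cv2.connectedComponentsWithStats(fin.astype(np.uint8))
for i in range(1,k):
    if st[i,4]>400: q=T[l==i]; print("fin",st[i],q.mean(0).round(1),q.min(0).round(1),q.max(0).round(1))
q=T[m&(T[...,2]>-8)&(hsv[...,1]<60)]; print("nose",np.percentile(q[:,0],[99,100]))
# d2: NR (432.9,89.9) to FL (596.5,204.7)
u=np.array([np.cos(np.radians(35.05)),np.sin(np.radians(35.05))]); a=np.array([432.9,89.9])+(8+74)*u; togo([a[0],a[1],38]); print(a)
```

```text
fin [ 225  160   54   27 1335] [ 54.1  -1.4 -19.2] [ 49.  -11.3 -21.7] [ 57.6   8.2 -12. ]
fin [ 230  247   48   26 1161] [ 17.   -0.9 -18.5] [ 11.2 -10.8 -21.9] [ 20.6   9.  -12. ]
fin [278 267  14  69 414] [  2.   11.9 -23.3] [-12.6  10.5 -44.9] [ 11.7  13.  -12.2]
nose [102.70884395 104.95624858]
t 13.0833 tcp [531.6 121.  121.5] yaw_x 125.05 tool d [ 31.2 -16.5  83.5] F [-1.  -0.9 -2.5] w 0.275 j6 -0.6
[500.02939779 136.99186716]
```

move_arm([
  {"translation": [16, -8, 0], "turn": [0, 0, 0], "hand": 0.2},
  {"translation": [15, -8, 0], "turn": [0, 0, 0], "hand": 0.2},
  {"translation": [0, 0, 0], "turn": [0, 0, 0.121], "hand": 0.2},
  {"translation": [0, 0, 0], "turn": [0, 0, 0.121], "hand": 0.2},
  {"translation": [0, 0, 0], "turn": [0, 0, 0.121], "hand": 0.2},
  {"translation": [0, 0, 0], "turn": [0, 0, 0.121], "hand": 0.2},
  {"translation": [0, 0, 0], "turn": [0, 0, 0.121], "hand": 0.2},
  {"translation": [0, 0, 0], "turn": [0, 0, 0.121], "hand": 0.2},
  {"translation": [0, 0, 0], "turn": [0, 0, 0.121], "hand": 0.2},
  {"translation": [0, 0, 0], "turn": [0, 0, 0.121], "hand": 0.2},
])

```text
time_s: 13.92
eef_pos: [500.5, 137.1, 120.4]
ee_rot: [-0.001, 0.823, 0.568, -0.002]
force: [-0.5, 0.1, -2.5]
grip_width: 0.273
grip_force: 40.0
```

move_arm([
  {"translation": [0, 0, 0], "turn": [0, 0, 0.121], "hand": 0.2},
  {"translation": [0, 0, 0], "turn": [0, 0, 0.121], "hand": 0.2},
  {"translation": [0, 0, 0], "turn": [0, 0, 0.121], "hand": 0.2},
  {"translation": [0, 0, 0], "turn": [0, 0, 0.121], "hand": 0.2},
  {"translation": [0, 0, 0], "turn": [0, 0, 0.118], "hand": 0.2},
  {"translation": [0, 0, 0], "turn": [0, 0, 0], "hand": 0.2},
  {"translation": [0, 0, 0], "turn": [0, 0, 0], "hand": 0.2},
  {"translation": [0, 0, 0], "turn": [0, 0, 0], "hand": 0.2},
])

```text
time_s: 14.58
eef_pos: [501.0, 137.2, 121.5]
ee_rot: [-0.0, 0.953, 0.303, -0.001]
force: [0.5, 0.3, -4.3]
grip_width: 0.273
grip_force: 39.9
```

Run:
```python
from h import *
togo([500,137,34]); c=wrist("w9")
```

```text
t 14.5833 tcp [501.  137.2 121.5] yaw_x 35.3 tool d [-0.8 -0.3 87.5] F [ 0.5  0.3 -4.3] w 0.273 j6 1.0
```

View pics/w9.png

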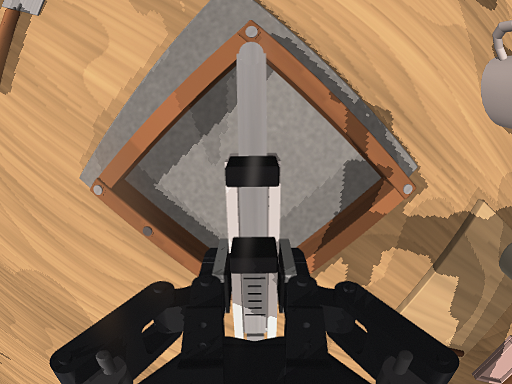

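The nose points at the far-left corner (250,32). Computed clearance is about 11 mm at the nose and 9 mm at the heel, so I'll lower and seat the heel.

move_arm([
  {"translation": [0, 0, 25], "turn": [0, 0, 0], "hand": 0.2},
  {"translation": [0, 0, 30], "turn": [0, 0, 0], "hand": 0.2},
  {"translation": [0, 0, 22], "turn": [0, 0, 0], "hand": 0.2},
  {"translation": [0, 0, 6], "turn": [0, 0, 0], "hand": 0.2},
  {"translation": [0, 0, 2], "turn": [0, 0, 0], "hand": 0.2},
  {"translation": [0, 0, 1], "turn": [0, 0, 0], "hand": 0.2},
  {"translation": [0, 0, 0], "turn": [0, 0, 0], "hand": 0.2},
  {"translation": [0, 0, 0], "turn": [0, 0, 0], "hand": 0.2},
])

```text
time_s: 15.3
eef_pos: [502.2, 137.3, 37.5]
ee_rot: [0.0, 0.953, 0.302, 0.001]
force: [0.4, 0.2, -3.8]
grip_width: 0.273
grip_force: 39.9
```

move_arm([
  {"translation": [0, 0, 2], "turn": [0, 0, 0], "hand": 0.2},
  {"translation": [0, 0, 2], "turn": [0, 0, 0], "hand": 0.2},
  {"translation": [0, 0, 1], "turn": [0, 0, 0], "hand": 0.2},
  {"translation": [0, 0, 0], "turn": [0, 0, 0], "hand": 0.2},
  {"translation": [0, 0, 0], "turn": [0, 0, 0], "hand": 0.2},
])

```text
time_s: 15.72
eef_pos: [501.7, 137.3, 32.2]
ee_rot: [0.0, 0.953, 0.302, 0.0]
force: [-3.1, -0.1, 7.2]
grip_width: 0.268
grip_force: 41.1
```

move_arm([
  {"translation": [-2, 0, 0], "turn": [0, 0, 0], "hand": 0.2},
  {"translation": [-3, 0, 0], "turn": [0, 0, 0], "hand": 0.2},
  {"translation": [-1, 0, 0], "turn": [0, 0, 0], "hand": 0.2},
  {"translation": [0, 0, 0], "turn": [0, 0, 0], "hand": 0.2},
  {"translation": [0, 0, 0], "turn": [0, 0, 0], "hand": 0.2},
])

```text
time_s: 16.13
eef_pos: [497.9, 134.1, 32.2]
ee_rot: [0.0, 0.954, 0.301, 0.002]
force: [5.3, 4.9, 4.4]
grip_width: 0.273
grip_force: 40.5
```

move_arm([
  {"translation": [-1, 0, 0], "turn": [0, 0, 0], "hand": 0.2},
  {"translation": [-1, 0, 0], "turn": [0, 0, 0], "hand": 0.2},
  {"translation": [0, 0, 0], "turn": [0, 0, 0], "hand": 0.2},
  {"translation": [0, 0, 0], "turn": [0, 0, 0], "hand": 0.2},
])

```text
time_s: 16.47
eef_pos: [497.0, 133.7, 32.3]
ee_rot: [-0.0, 0.954, 0.301, 0.003]
force: [8.6, 10.0, 0.9]
grip_width: 0.271
grip_force: 40.0
```

The heel is seated at 13 N. Release, rise and enter the saddle, which is now about 35 mm ahead.

move_arm([
  {"translation": [1, 0, 0], "turn": [0, 0, 0], "hand": 0.5},
  {"translation": [0, 0, 0], "turn": [0, 0, 0], "hand": 0.5},
  {"translation": [0, 0, 0], "turn": [0, 0, 0], "hand": 0.5},
  {"translation": [0, 0, -25], "turn": [0, 0, 0], "hand": 0.5},
  {"translation": [0, 0, -37], "turn": [0, 0, 0], "hand": 0.5},
  {"translation": [17, 0, 0], "turn": [0, 0, 0], "hand": 0},
  {"translation": [17, 0, 0], "turn": [0, 0, 0], "hand": 0},
  {"translation": [0, 0, 0], "turn": [0, 0, 0], "hand": 0},
  {"translation": [0, 0, 0], "turn": [0, 0, 0], "hand": 0},
  {"translation": [0, 0, 0], "turn": [0, 0, 0], "hand": 0},
], grip_force=20)

```text
time_s: 17.3
eef_pos: [522.6, 152.4, 92.6]
ee_rot: [-0.0, 0.953, 0.302, -0.001]
force: [0.1, -0.3, 0.6]
grip_width: 0.002
grip_force: 0.0
```

Run:
```python
from h import *
togo([525.8,153.9,57]); c=wrist("w10"); rule(c)
```

```text
t 17.3 tcp [522.6 152.4  92.6] yaw_x 35.12 tool d [ 3.5  0.7 35.6] F [ 0.1 -0.3  0.6] w 0.002 j6 1.03
fin [240 191  33  16 472] [23.4  2.3 40.9] [18.3 -7.1 38.6] [26.9 11.9 45.5] [543.  164.   51.7]
```

move_arm([
  {"translation": [3, 1, 0], "turn": [0, 0, 0], "hand": 0},
  {"translation": [0, 0, 20], "turn": [0, 0, 0], "hand": 0},
  {"translation": [0, 0, 15], "turn": [0, 0, 0], "hand": 0},
  {"translation": [0, 0, 0], "turn": [0, 0, 0], "hand": 0},
  {"translation": [5, 0, 0], "turn": [0, 0, 0], "hand": 0},
  {"translation": [5, 0, 0], "turn": [0, 0, 0], "hand": 0},
  {"translation": [3, 0, 0], "turn": [0, 0, 0], "hand": 0},
  {"translation": [2, 0, 0], "turn": [0, 0, 0], "hand": 0},
  {"translation": [0, 0, 0], "turn": [0, 0, 0], "hand": 0},
  {"translation": [0, 0, 0], "turn": [0, 0, 0], "hand": 0},
])

```text
time_s: 18.18
eef_pos: [539.1, 162.5, 58.6]
ee_rot: [0.0, 0.953, 0.302, 0.0]
force: [-0.6, 0.1, 1.0]
grip_width: 0.002
grip_force: 0.0
```

move_arm([
  {"translation": [1, 0, 0], "turn": [0, 0, 0], "hand": 0},
  {"translation": [1, 0, 0], "turn": [0, 0, 0], "hand": 0},
  {"translation": [0, 0, 0], "turn": [0, 0, 0], "hand": 0},
  {"translation": [0, 0, 0], "turn": [0, 0, 0], "hand": 0},
])

```text
time_s: 18.52
eef_pos: [540.0, 163.2, 58.3]
ee_rot: [0.0, 0.953, 0.302, -0.001]
force: [-4.0, -1.8, 3.3]
grip_width: -0.002
grip_force: 2.5
```

move_arm([
  {"translation": [1, 0, 0], "turn": [0, 0, 0], "hand": 0},
  {"translation": [1, 0, 0], "turn": [0, 0, 0], "hand": 0},
  {"translation": [0, 0, 0], "turn": [0, 0, 0], "hand": 0},
  {"translation": [0, 0, 0], "turn": [0, 0, 0], "hand": 0},
])

```text
time_s: 18.85
eef_pos: [540.5, 163.9, 58.2]
ee_rot: [0.0, 0.953, 0.302, -0.003]
force: [-10.5, -6.9, 7.9]
grip_width: 0.006
grip_force: 6.3
```

Both ends are seated, with a slide of about 20 mm against 44 mm on the first diagonal. The far bar must therefore move left by about 17 mm. I'll back off, rise and go to the right end of the far bar.

move_arm([
  {"translation": [0, 0, 0], "turn": [0, 0, 0], "hand": 0},
  {"translation": [-6, 0, 0], "turn": [0, 0, 0], "hand": 0},
  {"translation": [0, 0, -30], "turn": [0, 0, 0], "hand": 0},
  {"translation": [0, 0, -35], "turn": [0, 0, 0], "hand": 0},
  {"translation": [-11, 36, 0], "turn": [0, 0, 0], "hand": 0},
  {"translation": [-11, 36, 0], "turn": [0, 0, 0], "hand": 0},
  {"translation": [-11, 36, 0], "turn": [0, 0, 0], "hand": 0},
  {"translation": [-11, 36, 0], "turn": [0, 0, 0], "hand": 0},
  {"translation": [0, 0, 0], "turn": [0, 0, -0.12], "hand": 0},
  {"translation": [0, 0, 0], "turn": [0, 0, -0.12], "hand": 0},
])

```text
time_s: 19.68
eef_pos: [584.6, 15.9, 123.2]
ee_rot: [0.0, 0.91, 0.415, 0.0]
force: [-0.4, 1.2, 0.1]
grip_width: 0.001
grip_force: 0.0
```

move_arm([
  {"translation": [0, 0, 0], "turn": [0, 0, -0.12], "hand": 0},
  {"translation": [0, 0, 0], "turn": [0, 0, -0.12], "hand": 0},
  {"translation": [0, 0, 0], "turn": [0, 0, -0.12], "hand": 0},
  {"translation": [0, 0, 0], "turn": [0, 0, -0.12], "hand": 0},
  {"translation": [0, 0, 0], "turn": [0, 0, -0.12], "hand": 0},
  {"translation": [0, 0, 0], "turn": [0, 0, 0], "hand": 0},
  {"translation": [0, 0, 0], "turn": [0, 0, 0], "hand": 0},
])

```text
time_s: 20.27
eef_pos: [584.1, 18.1, 123.3]
ee_rot: [0.0, 0.749, 0.663, 0.0]
force: [-0.5, -0.0, 0.4]
grip_width: -0.0
grip_force: 0.0
```

```bash
cat >> h.py <<'E'
def allpins(c):
    W=wcloud(c); hsv=cv2.cvtColor(c["image"],cv2.COLOR_BGR2HSV)
    m=((hsv[...,1]<60)&(hsv[...,2]>110)&(W[...,2]>36)&(W[...,2]<48)).astype(np.uint8)
    k,l,st,ce=cv2.connectedComponentsWithStats(m)
    C=np.array([516.15,155.67]); x=np.array([np.cos(-.1169),np.sin(-.1169)]); y=np.array([-x[1],x[0]])
    for i in range(1,k):
        p=wray(c,*ce[i],42)
        if 12<st[i,4]<400 and np.hypot(*(p[:2]-C))<150: print("pin",ce[i].round(1),st[i,4],p.round(1),"jig",round((p[:2]-C)@x,1),round((p[:2]-C)@y,1))
E
python3 - <<'E'
from h import *
togo([581.6,18.2,42]); c=wrist("w11"); allpins(c)
E
```

```text
t 20.2667 tcp [584.1  18.1 123.3] yaw_x 83.03 tool d [-0.2 -2.6 81.3] F [-0.5 -0.   0.4] w -0.0 j6 -0.05
pin [ 52.3 154.9] 51 [424.4  84.   42. ] jig -82.7 -81.9
pin [250.2 169.6] 95 [585.5  48.1  42. ] jig 81.4 -98.8
```

View pics/w11.png

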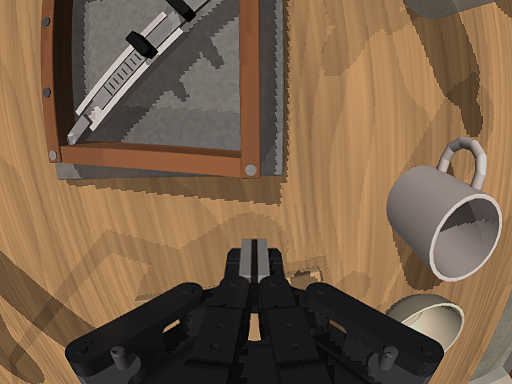

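The view shows the heel seated in the near-right corner (70,140). The far bar's right pin is at (250,170), straight ahead of the fingers, and the way down is clear.

move_arm([
  {"translation": [0, -2, 40], "turn": [0, 0, 0], "hand": 0},
  {"translation": [0, 0, 32], "turn": [0, 0, 0], "hand": 0},
  {"translation": [0, 0, 10], "turn": [0, 0, 0], "hand": 0},
  {"translation": [0, 0, 0], "turn": [0, 0, 0], "hand": 0},
  {"translation": [6, 0, 0], "turn": [0, 0, 0], "hand": 0},
  {"translation": [6, 0, 0], "turn": [0, 0, 0], "hand": 0},
  {"translation": [3, 0, 0], "turn": [0, 0, 0], "hand": 0},
  {"translation": [0, 0, 0], "turn": [0, 0, 0], "hand": 0},
  {"translation": [0, 0, 0], "turn": [0, 0, 0], "hand": 0},
])

```text
time_s: 21.07
eef_pos: [584.6, 33.5, 42.7]
ee_rot: [0.001, 0.748, 0.664, 0.001]
force: [-0.3, 0.7, -1.2]
grip_width: 0.0
grip_force: 0.2
```

Run:
```python
from h import *
togo([585.9,46.8,42]); c=wrist("w12"); allpins(c)
```

```text
t 21.0667 tcp [584.6  33.5  42.7] yaw_x 83.25 tool d [13.3 -0.3  0.7] F [-0.3  0.7 -1.2] w 0.0 j6 -0.02
pin [251.8 240.7] 205 [585.8  49.5  42. ] jig 81.6 -97.3
pin [262.9 255. ] 67 [590.2  41.   42. ] jig 86.9 -105.3
pin [245.1 255.1] 64 [581.6  42.   42. ] jig 78.3 -105.3
```

move_arm([
  {"translation": [3, 0, 0], "turn": [0, 0, 0], "hand": 0},
  {"translation": [3, 0, 0], "turn": [0, 0, 0], "hand": 0},
  {"translation": [3, 0, 0], "turn": [0, 0, 0], "hand": 0},
  {"translation": [3, 0, 0], "turn": [0, 0, 0], "hand": 0},
  {"translation": [0, 0, 0], "turn": [0, 0, 0], "hand": 0},
  {"translation": [0, 0, 0], "turn": [0, 0, 0], "hand": 0},
])

```text
time_s: 21.62
eef_pos: [586.1, 44.5, 42.2]
ee_rot: [0.001, 0.748, 0.664, 0.001]
force: [1.2, -4.8, 1.8]
grip_width: 0.003
grip_force: 2.4
```

Run:
```python
from h import *
togo([585.9,46.8,42]); c=wrist("w13"); allpins(c)
```

```text
t 21.6167 tcp [586.1  44.5  42.2] yaw_x 83.23 tool d [ 2.2 -0.5  0.2] F [ 1.2 -4.8  1.8] w 0.003 j6 -0.0
pin [252.7 241.3] 203 [587.7  60.4  42. ] jig 82.2 -86.3
pin [244.9 256. ] 63 [583.   52.8  42. ] jig 78.4 -94.4
pin [263.2 255.7] 64 [591.8  51.9  42. ] jig 87.2 -94.3
```

move_arm([
  {"translation": [2, 0, 0], "turn": [0, 0, 0], "hand": 0},
  {"translation": [2, 0, 0], "turn": [0, 0, 0], "hand": 0},
  {"translation": [0, 0, 0], "turn": [0, 0, 0], "hand": 0},
  {"translation": [0, 0, 0], "turn": [0, 0, 0], "hand": 0},
  {"translation": [-10, 0, 0], "turn": [0, 0, 0], "hand": 0},
  {"translation": [-15, 0, -10], "turn": [0, 0, 0], "hand": 0},
  {"translation": [-8, 0, -40], "turn": [0, 0, 0], "hand": 0},
  {"translation": [0, 0, -40], "turn": [0, 0, 0], "hand": 0},
  {"translation": [0, 0, -40], "turn": [0, 0, 0], "hand": 0},
  {"translation": [0, 0, -40], "turn": [0, 0, 0], "hand": 0},
])

```text
time_s: 22.5
eef_pos: [581.2, 16.0, 213.4]
ee_rot: [-0.0, 0.748, 0.664, 0.0]
force: [0.7, -0.6, -0.3]
grip_width: -0.002
grip_force: 0.0
```

move_arm([
  {"translation": [40, -10, -10], "turn": [0, 0, 0], "hand": 0},
  {"translation": [40, -10, -10], "turn": [0, 0, 0], "hand": 0},
  {"translation": [30, -10, -10], "turn": [0, 0, 0], "hand": 0},
  {"translation": [0, 0, 0], "turn": [0, 0, 0], "hand": 0},
  {"translation": [0, 0, 0], "turn": [0, 0, 0], "hand": 0},
  {"translation": [0, 0, 0], "turn": [0, 0, 0], "hand": 0},
])

```text
time_s: 23.0
eef_pos: [565.0, 127.2, 240.6]
ee_rot: [-0.0, 0.748, 0.664, -0.0]
force: [0.3, -0.8, -0.1]
grip_width: -0.003
grip_force: 0.0
```

Run:
```python
from h import *
togo([585.9,46.8,42]); c=wrist("w14"); allpins(c); rule(c)
```

```text
t 23.0 tcp [565.  127.2 240.6] yaw_x 83.24 tool d [-77.3  30.3 198.6] F [ 0.3 -0.8 -0.1] w -0.003 j6 0.14
pin [282.1  74.8] 42 [607.5 227.7  42. ] jig 82.3 82.2
pin [133.3  80.9] 34 [443.8 247.3  42. ] jig -82.5 82.6
pin [145.7 217.7] 26 [425.   83.6  42. ] jig -82.1 -82.2
pin [279.6 218.5] 31 [588.4  64.4  42. ] jig 82.5 -82.3
fin [239 129   8  13  63] [ 39.3 -12.6 188.7] [ 34.  -15.3 186.6] [ 46.6  -7.9 193.4] [557.  167.7  52. ]
```

Run:
```python
from h import *
c=dict(np.load("w14.npz")); W=wcloud(c); hsv=cv2.cvtColor(c["image"],cv2.COLOR_BGR2HSV)
C=np.array([516.15,155.67]); x=np.array([np.cos(-.1169),np.sin(-.1169)]); y=np.array([-x[1],x[0]])
J=(W[...,:2]-C)@np.c_[x,y]; m=(abs(J[...,0])<72)&(abs(J[...,1])<72)&(W[...,2]>28)&(W[...,2]<36)&(hsv[...,1]<60)
q=np.c_[J[m],W[...,2][m]]; print(len(q),cv2.minAreaRect(q[:,:2].astype(np.float32)),np.linalg.lstsq(np.c_[q[:,:2],np.ones(len(q))],q[:,2],rcond=None)[0])
print(finish_job())
```

```text
1963 ((1.3656654357910156, -8.957511901855469), (189.95816040039062, 24.878379821777344), 41.02132034301758) [ 2.82195925e-03 -3.82444352e-04  3.20942550e+01]
the job is handed in; nothing more can be done
None
```

I handed the job in with the frame square (pins within about 1 mm), after the two diagonals read about 219 and 195 mm heel to nose; the rule lies flat inside the frame and the hand is clear, but the hand-in returned no verdict.

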